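# Put the impact sockets back in their cups

## Robot

A 7-joint arm with a two-finger parallel gripper is mounted at the origin on the work surface. World frame = base frame: x ahead of the robot, y to its left, z up, the work surface at z = 0. Lengths are in mm, angles in rad, forces in N, time in s.
With the tool pointing down it reaches from about 400 to 875 mm from the base axis. Payload 6.5 kg.
Tool frame: the origin (TCP) lies midway between the tips of the shut fingers; the grasp point (between the pads) lies 19 mm behind it; z points along the fingers, y is the line along which they close (so a half turn about z gives the same grasp; the last joint's range is limited). The gripper opens to 85 mm and grips with 20 to 120 N. Pads are 22 mm wide; open, the fingers measure 114 mm over their backs; the gripper's body (76 mm by 85 mm) begins 54 mm behind the grasp point. The pads swing forward as they close: fully open they stand 13 mm farther back than shut.
Start: joints at [-1.229, 0.536, -0.004, 1.538, 0.003, 1.067, -0.071], TCP at [257.779, 596.691, 231.29] pointing down, gripper open.
Joint ranges: [-2.7, 2.7], [-0.37, 2.16], [-1.27, 1.26], [0.24, 2.4], [-1.31, 4.45], [0.19, 1.91], [-2.76, 2.76]. Speed limits (rad/s): [2.39, 2.39, 3.14, 3.14, 3.14, 3.14, 3.14].

## Interface

Orientations are given as [roll, pitch, yaw] about the fixed x, y, z axes, in that order (R = Rz(yaw) Ry(pitch) Rx(roll)).
In Python, from plant import * gives the robot as it stands. The module is installed in compiled form; this text tells all that it offers.
- The arm moves only by the shell command python3 -m jog 'ROWS' [FORCE]. ROWS is JSON, a list of rows, each an object of numbers: "claw": the finger opening in mm, from 0 to 85.4; "tx", "ty", "tz": the shift along the tool's x, y, z in units of 30 mm (1.0 is 30 mm); "spin": the turn about the tool's z in units of 5 degrees (1.0 is 5 degrees). In form: [{"claw": .., "tx": .., "ty": .., "tz": .., "spin": ..}, ...]. A call has 1 to 10 rows; each row shifts and turns the commanded pose from where the row before left it, along the tool's axes as they then stand; what a row does not reach is not made up. A row lasts 1/12 s, in which the tool goes at most 41.7 mm and 7.16 degrees, less where a joint would pass 70% of its speed; a pose out of reach is approached as far as the arm can. A call is refused whole if a number of a shift passes 1 or a number of a turn 1, either way. A call with a gripper value outside its range is refused whole. The fingers move at their own pace and stop on an object; FORCE is the grip in N (left out, the last holds). Time passes only in rows, so rows that do not move let the fingers close. It gives the time, the measured TCP pose, the force, the opening and the grip force at its end, in the units of the state.
- read_state(): the state, without advancing time (a new reading comes with each control period).
- grab_frame(name): name is "side" or "top"; returns a dict with "pixels" (400x640x3 uint8, red, green, blue), "K" (3x3 intrinsics, pixels), "xyz" and "rotation" of the camera in the world. Camera axes: x right, y down, z forward; pixel columns grow to the right and rows downward; lengths in mm; the calibration is good to about 2 mm. A picture is of the moment at which its call begins. There is no depth.
- close_job(): hands the job in; it is judged then, once.
Trained networks look in the newest picture that a camera, given by its name, has taken for a name from the list of things; names that differ only in an ending like _2 or _b are one class to them, and where a whole thing is asked for, a point or a joint stands for the part that bears it (a point fixed in the world has none). Each returns a list of dicts, best first, with "confidence" (0 to 1); they miss things now and then, are a little off and sometimes report something else, mostly with a low value. They report only what shows in the picture. A call takes as long as a camera call. They do not tell look-alikes from the thing itself.
- boxes_of(camera, query): "centre" ([column, row] in pixels, amid what is visible of it).
- spot_point(camera, query): "centre" ([column, row] in pixels: a listed point, or the origin of a listed thing).
The state is a dict: "t": time; "qpos": joint angles; "dq": joint speeds; "tau": joint torques, N m; "tcp_pos": TCP position; "tool_rot": TCP orientation; "wrist_force": force on the tool from outside, world axes, zero at the start; "wrist_torque": the same for the moment, N m; "finger_gap": finger opening in mm; "gripper_force": force on a finger pad.
Only numpy, scipy, OpenCV 4.12 (cv2) and the standard library are available. Lean on these libraries where they do the work, as an engineer would, in place of code of your own. Each camera call takes 0.05 s, during which the arm holds its last target. There are 200 camera calls.

## Task

Put the four steel sockets standing on the garage bench away, each in the round grey cup of its own size: the smallest socket in the smallest cup, the next in the next, and the largest in the largest. Each should stand upright on the floor of its cup with its hexagonal opening up; leave the tin and the tape measure where they are.

Things in the scene. Friction and masses are not known exactly. Their poses are not given: they have to be found in the camera images.
- socket_a: the smallest of four plain steel impact sockets: an upright round cylinder, 24 mm outer diameter and 50 mm tall, about 100 g, standing loose with its hexagonal opening up. Origin: centre of its underside; z runs up its axis; its yaw does not matter
- socket_b: the second smallest of four plain steel impact sockets: an upright round cylinder, 34 mm outer diameter and 56 mm tall, about 200 g, standing loose with its hexagonal opening up. Origin: centre of its underside; z runs up its axis; its yaw does not matter
- socket_c: the second largest of four plain steel impact sockets: an upright round cylinder, 45 mm outer diameter and 62 mm tall, about 360 g, standing loose with its hexagonal opening up. Origin: centre of its underside; z runs up its axis; its yaw does not matter
- socket_d: the largest of four plain steel impact sockets: an upright round cylinder, 56 mm outer diameter and 70 mm tall, about 600 g, standing loose with its hexagonal opening up. Origin: centre of its underside; z runs up its axis; its yaw does not matter
- cup_a: the smallest of four plain grey plastic socket cups fixed to the bench: a low round cup, 52 mm outer diameter, 18 mm high, with a round open pocket 40 mm wide, walls 6 mm thick and a flat inner floor 5 mm above the bench. Origin: centre of its underside, on the bench; z up
- cup_b: the second smallest of four plain grey plastic socket cups fixed to the bench: a low round cup, 62 mm outer diameter, 18 mm high, with a round open pocket 50 mm wide, walls 6 mm thick and a flat inner floor 5 mm above the bench. Origin: centre of its underside, on the bench; z up
- cup_c: the second largest of four plain grey plastic socket cups fixed to the bench: a low round cup, 73 mm outer diameter, 18 mm high, with a round open pocket 61 mm wide, walls 6 mm thick and a flat inner floor 5 mm above the bench. Origin: centre of its underside, on the bench; z up
- cup_d: the largest of four plain grey plastic socket cups fixed to the bench: a low round cup, 84 mm outer diameter, 18 mm high, with a round open pocket 72 mm wide, walls 6 mm thick and a flat inner floor 5 mm above the bench. Origin: centre of its underside, on the bench; z up
- tin: a bystander: small closed round green tin with a smooth aluminium lid, 66 mm diameter, 45 mm tall, loose, about 300 g. Origin: centre of its underside; z up
- tape: a bystander: yellow tape measure lying flat, 70 x 62 mm and 36 mm tall, with a small steel hook end reaching 48 mm from its centre along its +x side, loose, about 300 g. Origin: centre of its underside; z up
Things that resemble listed ones, but are neither listed nor needed, are in the scene too. Leave any blue look-alike of the socket_c alone.

How it is judged (in metres and radians):
At the end, for the whole second after the job is handed in: Each of the four sockets stands in the cup of its own size rank: axis within 11 mm of the cup's centre (anywhere inside the pocket), underside on the cup's inner floor (5 mm above the bench, within 4 mm), upright within 0.1 rad with the opening up, released and at rest (horizontal distance between socket_a and cup_a below 0.011 m and z of socket_a in the frame of cup_a between 0.001 and 0.009 m and angle between each of socket_a, socket_b, socket_c, socket_d's own z axis and vertical below 0.1 rad and linear speed of each of socket_a, socket_b, socket_c, socket_d below 0.02 m/s and angular speed of each of socket_a, socket_b, socket_c, socket_d below 0.2 rad/s and horizontal distance between socket_b and cup_b below 0.011 m and z of socket_b in the frame of cup_b between 0.001 and 0.009 m and horizontal distance between socket_c and cup_c below 0.011 m and z of socket_c in the frame of cup_c between 0.001 and 0.009 m and horizontal distance between socket_d and cup_d below 0.011 m and z of socket_d in the frame of cup_d between 0.001 and 0.009 m); the robot touches nothing.
It fails at once if the tin is moved by more than 20 mm or tipped (distance of tin from where it was at the start of the episode above 0.02 m or angle between tin's own z axis and vertical above 0.4 rad).
It fails at once if the tape measure is moved by more than 20 mm or tipped (distance of tape from where it was at the start of the episode above 0.02 m or angle between tape's own z axis and vertical above 0.4 rad).
It also fails if it takes over 86 s, if anything falls off the work surface, if the arm or the gripper's body presses on something with over 40 N, if the wrist force passes 120 N, or if a joint passes its speed limit or range.

## Working session

There is one attempt and no reset: what is moved stays moved. The work goes in short steps, Python scripts to look and compute and a shell command to move; the robot and the scene stay as the last step left them, time stands still between calls to the robot, and variables do not carry over. Pictures are saved under pics/ and viewed, at most 14 in all, crops included, and the job is handed in when it is done.

```bash
mkdir -p pics; cat > h.py <<'E'
from plant import *
import numpy as np, cv2
def ray(f,uv):
    K=np.array(f["K"]);R=np.array(f["rotation"])
    if R.shape!=(3,3):
        from scipy.spatial.transform import Rotation as Ro
        R=Ro.from_euler('xyz',R).as_matrix()
    return np.array(f["xyz"]),R@np.linalg.inv(K)@np.array([uv[0],uv[1],1.])
def plane(f,uv,z):
    o,d=ray(f,uv);return (o+d*(z-o[2])/d[2])[:2].round(1)
E
python3 - <<'E'
from h import *
for c in("top","side"):
    f=grab_frame(c);cv2.imwrite(f"pics/{c}0.png",f["pixels"][:,:,::-1]);print(c,f["xyz"],f["rotation"],f["K"])
    for q in("socket_a","cup_a","tin","tape"):
        for fn in(boxes_of,spot_point):
            for r in fn(c,q):
                print(q,fn.__name__,np.round(r["centre"],1),round(r["confidence"],2),plane(f,r["centre"],0))
print(read_state())
E
```

```text
top [ 482.23740187  -19.53402021 1245.6882157 ] [-3.10133099  0.02377573 -1.57191851] [[466.84804079   0.         311.86233073]
 [  0.         466.84804079 197.3815283 ]
 [  0.           0.           1.        ]]
socket_a call [312.3 141.1] 0.84 [683.7   8.7]
socket_a call [285.1 130.6] 0.69 [712.4  81.9]
socket_a call [221.1 175.8] 0.61 [591.  254.1]
socket_a call [256.6 226.9] 0.59 [453.8 157.8]
socket_a call [470.4 195.6] 0.57 [ 536.3 -410.2]
socket_a call [468.3 196.8] 0.96 [ 533.1 -404.7]
socket_a call [282.1 130.6] 0.65 [712.5  89.9]
socket_a call [221.8 176.6] 0.64 [588.9 252.2]
socket_a call [259.1 225.8] 0.59 [456.8 151.1]
socket_a call [313.8 141.4] 0.5 [682.8   4.7]
cup_a call [428.6 253.5] 0.82 [ 383.4 -298.4]
cup_a call [309.  226.6] 0.8 [454.6  17.7]
cup_a call [387.  222.4] 0.6 [ 465.6 -189.5]
cup_a call [214.4 256.7] 0.6 [374.4 270.6]
cup_a call [310.7 227. ] 0.93 [453.5  13.2]
cup_a call [384.8 223.8] 0.84 [ 461.9 -183.6]
cup_a call [427.1 252.8] 0.8 [ 385.2 -294.5]
cup_a call [214.4 256.1] 0.59 [376.  270.6]
tin call [390.4 156.7] 0.89 [ 640.7 -199.8]
tin call [388.
[... 1423 characters left out ...]
.1 425.9]
{'t': 0.9, 'qpos': array([-1.22921255,  0.53636965, -0.0043851 ,  1.53791759,  0.00258643,
        1.06729956, -0.07117545]), 'dq': array([ 0.00050065, -0.00108191, -0.00010454,  0.00117256, -0.00117143,
       -0.00103778,  0.00092916]), 'tau': array([-1.31876281e-03, -5.83301783e+01,  1.04704130e+00, -2.59444410e+01,
        1.25033566e-02,  1.72648717e-03,  1.88021494e-05]), 'tcp_pos': array([257.77389564, 596.68678677, 231.30283933]), 'tool_rot': array([3.14157947e+00, 2.37296887e-05, 2.73385064e+00]), 'wrist_force': array([0.36098187, 0.48754766, 0.83806575]), 'wrist_torque': array([-0.03286511,  0.01001849, -0.0505962 ]), 'gripper_force': 0.0, 'finger_gap': 85.09973147443033}
```

View pics/top0.png

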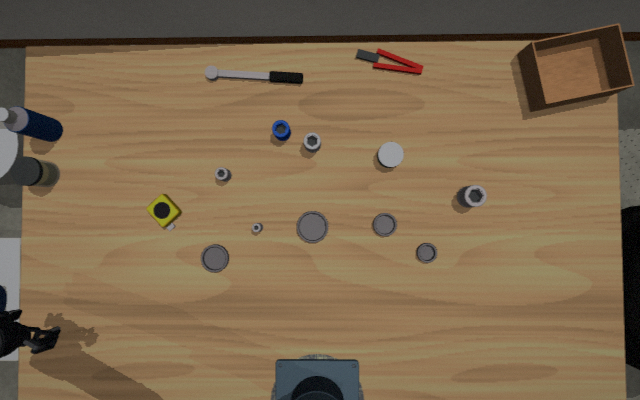

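View pics/side0.png

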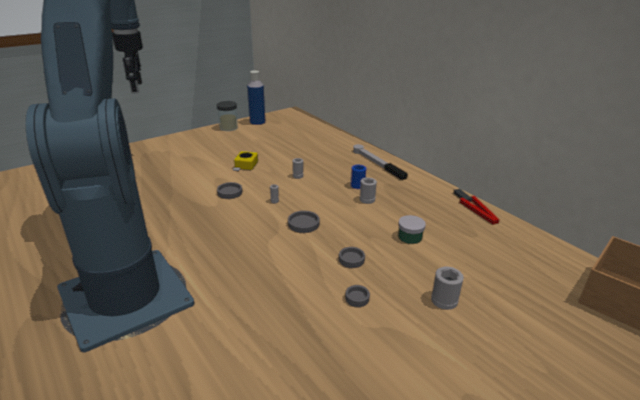

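```bash
cat >> h.py <<'E'
from scipy.optimize import least_squares
def proj(f,P):
    from scipy.spatial.transform import Rotation as Ro
    R=Ro.from_euler('xyz',f["rotation"]).as_matrix()
    c=(np.atleast_2d(P)-f["xyz"])@R; k=c@np.array(f["K"]).T; return k[:,:2]/k[:,2:]
def sil(f,x,y,d,h,z0=0):
    t=np.linspace(0,2*np.pi,72)
    P=[np.c_[x+d/2*np.cos(t),y+d/2*np.sin(t),0*t+z] for z in(z0,z0+h)]
    H=cv2.convexHull(proj(f,np.vstack(P)).astype(np.float32)); m=cv2.moments(H)
    return np.array([m['m10'],m['m01']])/m['m00'],m['m00']
def blob(f,p):
    hsv=cv2.cvtColor(f["pixels"],cv2.COLOR_RGB2HSV)
    m=(hsv[:,:,1]<75).astype(np.uint8)
    n,l,s,c=cv2.connectedComponentsWithStats(m,connectivity=4)
    ys,xs=np.nonzero(m);i=np.argmin(np.where(s[l[ys,xs],4]>12,np.hypot(xs-p[0],ys-p[1]),1e9));k=l[ys[i],xs[i]]
    yy,xx=np.nonzero(l==k);H=cv2.convexHull(np.c_[xx,yy].astype(np.int32))
    mm=np.zeros(m.shape,np.uint8);cv2.fillConvexPoly(mm,H,1);yy,xx=np.nonzero(mm)
    return np.array([xx.mean(),yy.mean()]),len(xx)
def fit(fs,d,h,x0,z0=0):
    b=[blob(f,sil(f,*x0,d,h,z0)[0]) for f in fs]
    r=least_squares(lambda q:np.concatenate([sil(f,*q,d,h,z0)[0]-bb[0] for f,bb in zip(fs,b)]),x0,diff_step=1e-3)
    return r.x.round(1),r.fun.round(1),[(bb[1],round(sil(f,*r.x,d,h,z0)[1])) for f,bb in zip(fs,b)]
D=dict(socket_a=(24,50),socket_b=(34,56),socket_c=(45,62),socket_d=(56,70),cup_a=(52,18),cup_b=(62,18),cup_c=(73,18),cup_d=(84,18),tin=(66,45))
X0=dict(socket_a=(455,152),socket_b=(590,252),socket_c=(682,8),socket_d=(533,-403),cup_a=(386,-293),cup_b=(464,-184),cup_c=(376,272),cup_d=(457,14),tin=(644,-194))
E
python3 - <<'E'
from h import *
fs=[grab_frame("top"),grab_frame("side")]
for k in D: print(k,*fit(fs,*D[k],X0[k]),*[fit([f],*D[k],X0[k])[0] for f in fs])
t=fs[0]["pixels"][110:275,195:495,::-1]
cv2.imwrite("pics/crop.png",cv2.resize(t,None,fx=2.6,fy=2.6,interpolation=cv2.INTER_CUBIC))
E
```

```text
socket_a [455.  153.2] [-0.  -0.4 -0.3  0.5] [(89, 91), (168, 163)] [454.  153.1] [457.1 155.1]
socket_b [594.5 243.8] [-0.  -0.4 -0.4  0.7] [(199, 195), (223, 223)] [593.5 243.7] [598.1 247.1]
socket_c [676.6  10.6] [-0.5 -0.1  0.2  1. ] [(302, 297), (465, 402)] [676.2   9.4] [680.   15.2]
socket_d [ 534.4 -399.6] [-0.6 -0.3  0.1  0.7] [(572, 564), (1148, 1135)] [ 533.7 -401. ] [ 535.9 -398. ]
cup_a [ 388.  -289.3] [-0.7 -0.3  0.1  0.9] [(331, 343), (459, 497)] [ 387.1 -291. ] [ 389.5 -287.1]
cup_b [ 462.3 -180.8] [-0.3 -0.3 -0.1  0.7] [(454, 458), (473, 505)] [ 461.4 -181.7] [ 463.9 -179. ]
cup_c [373.6 268.6] [-0.1 -0.4 -0.3  0.7] [(629, 641), (359, 388)] [372.5 268.3] [376.  271.7]
cup_d [456.1   9.2] [-0.2 -0.3 -0.1  0.7] [(814, 804), (598, 636)] [455.3   8.6] [458.2  11.6]
tin [ 647.  -190.3] [-2.  -1.2  0.2  3.9] [(576, 581), (496, 704)] [ 644.  -195.5] [ 659.5 -177.4]
```

View pics/crop.png

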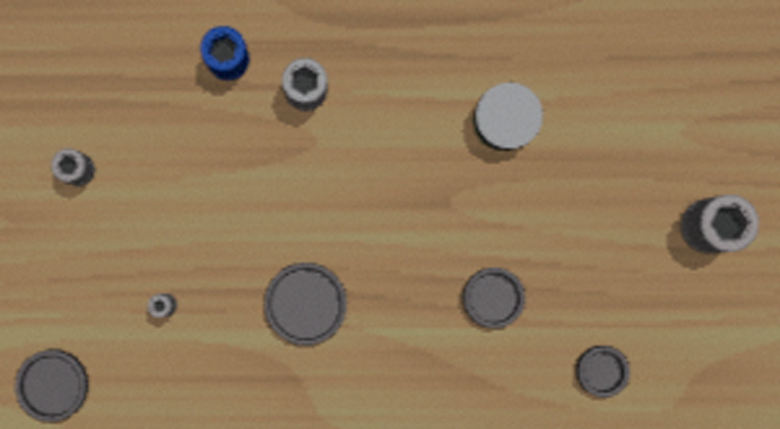

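Candidates for the sockets in the top view are the blue look-alike at (282,130), to be left alone, and the grey ones: d (472,196), c (312,142), b (222,175), a (257,228). The ring-shaped cups are d (312,227), c (215,258), b (384,225), a (427,253). The crop confirms the steel c lies to the right of the blue one. The white disc (390,155) is the tin.

```bash
python3 -m jog '[{"spin":1},{"spin":1},{"spin":1},{"spin":1},{"spin":1},{"spin":1},{"spin":1},{"spin":1},{"spin":1},{"spin":1}]' 50
python3 -m jog '[{"spin":1},{"spin":1},{"spin":1},{"spin":0.33},{}]'
python3 -m jog '[{"tx":-0.78,"ty":0.75},{"tx":-0.78,"ty":0.75},{"tx":-0.78,"ty":0.75},{"tx":-0.78,"ty":0.75},{"tx":-0.78,"ty":0.75},{"tx":-0.78,"ty":0.75},{"tx":-0.78,"ty":0.75},{"tx":-0.78,"ty":0.75}]'
```

```text
invalid input
invalid input
invalid input
```

```bash
python3 -m jog '[{"claw":85,"tx":0,"ty":0,"tz":0,"spin":1}]' 50
```

```text
t: 1.08
tcp_pos: [257.9, 596.6, 231.3]
tool_rot: [3.142, -0.0, 2.647]
wrist_force: [-0.7, -0.4, -0.7]
finger_gap: 85.2
gripper_force: 0.0
```

```bash
python3 -m jog '[{"claw":85,"tx":0,"ty":0,"tz":0,"spin":1},{"claw":85,"tx":0,"ty":0,"tz":0,"spin":1},{"claw":85,"tx":0,"ty":0,"tz":0,"spin":1},{"claw":85,"tx":0,"ty":0,"tz":0,"spin":1},{"claw":85,"tx":0,"ty":0,"tz":0,"spin":1},{"claw":85,"tx":0,"ty":0,"tz":0,"spin":1},{"claw":85,"tx":0,"ty":0,"tz":0,"spin":1},{"claw":85,"tx":0,"ty":0,"tz":0,"spin":1},{"claw":85,"tx":0,"ty":0,"tz":0,"spin":1},{"claw":85,"tx":0,"ty":0,"tz":0,"spin":1}]'
python3 -m jog '[{"claw":85,"tx":0,"ty":0,"tz":0,"spin":1},{"claw":85,"tx":0,"ty":0,"tz":0,"spin":1},{"claw":85,"tx":0,"ty":0,"tz":0,"spin":0.33},{"claw":85,"tx":0,"ty":0,"tz":0,"spin":0}]'
python3 -m jog '[{"claw":85,"tx":-0.78,"ty":0.75,"tz":0.2,"spin":0},{"claw":85,"tx":-0.78,"ty":0.75,"tz":0.2,"spin":0},{"claw":85,"tx":-0.78,"ty":0.75,"tz":0.2,"spin":0},{"claw":85,"tx":-0.78,"ty":0.75,"tz":0.2,"spin":0},{"claw":85,"tx":-0.78,"ty":0.75,"tz":0.2,"spin":0},{"claw":85,"tx":-0.78,"ty":0.75,"tz":0.2,"spin":0},{"claw":85,"tx":-0.78,"ty":0.75,"tz":0.2,"spin":0},{"claw":85,"tx":-0.78,"ty":0.75,"tz":0.2,"spin":0},{"claw":85,"tx":-0.78,"ty":0.75,"tz":0.2,"spin":0},{"claw":85,"tx":-0.78,"ty":0.75,"tz":0.2,"spin":0}]'
python3 -m jog '[{"claw":85,"tx":-0.78,"ty":0.75,"tz":0.2,"spin":0},{"claw":85,"tx":-0.78,"ty":0.75,"tz":0.2,"spin":0},{"claw":85,"tx":-0.78,"ty":0.75,"tz":0.2,"spin":0},{"claw":85,"tx":-0.78,"ty":0.75,"tz":0.2,"spin":0},{"claw":85,"tx":0,"ty":0,"tz":0,"spin":0},{"claw":85,"tx":0,"ty":0,"tz":0,"spin":0}]'
```

```text
t: 1.92
tcp_pos: [257.7, 596.7, 231.3]
tool_rot: [-3.142, -0.0, 1.77]
wrist_force: [0.1, -0.4, 0.3]
finger_gap: 84.6
gripper_force: 0.0
t: 2.25
tcp_pos: [257.6, 596.7, 231.3]
tool_rot: [3.141, 0.0, 1.57]
wrist_force: [-0.2, -0.4, 0.3]
finger_gap: 84.6
gripper_force: 0.0
t: 3.08
tcp_pos: [483.7, 361.5, 171.2]
tool_rot: [3.141, -0.0, 1.572]
wrist_force: [0.6, -0.5, -0.1]
finger_gap: 85.0
gripper_force: 0.0
t: 3.58
tcp_pos: [574.1, 266.2, 147.0]
tool_rot: [3.141, 0.001, 1.567]
wrist_force: [-0.4, 1.5, -0.4]
finger_gap: 84.7
gripper_force: 0.0
```

```bash
python3 -m jog '[{"claw":85,"tx":-0.74,"ty":0.68,"tz":0,"spin":0},{"claw":85,"tx":0,"ty":0,"tz":0.8,"spin":0},{"claw":85,"tx":0,"ty":0,"tz":0.8,"spin":0},{"claw":85,"tx":0,"ty":0,"tz":0.8,"spin":0},{"claw":85,"tx":0,"ty":0,"tz":0.8,"spin":0},{"claw":85,"tx":0,"ty":0,"tz":0.6,"spin":0},{"claw":85,"tx":0,"ty":0,"tz":0.4,"spin":0},{"claw":85,"tx":0,"ty":0,"tz":0,"spin":0}]'
python3 -m jog '[{"claw":20,"tx":0,"ty":0,"tz":0,"spin":0},{"claw":20,"tx":0,"ty":0,"tz":0,"spin":0},{"claw":20,"tx":0,"ty":0,"tz":0,"spin":0},{"claw":20,"tx":0,"ty":0,"tz":0,"spin":0},{"claw":20,"tx":0,"ty":0,"tz":0,"spin":0},{"claw":20,"tx":0,"ty":0,"tz":0,"spin":0},{"claw":20,"tx":0,"ty":0,"tz":0,"spin":0},{"claw":20,"tx":0,"ty":0,"tz":0,"spin":0}]' 50
```

```text
t: 4.25
tcp_pos: [590.6, 247.6, 18.9]
tool_rot: [-3.137, 0.001, 1.573]
wrist_force: [-0.6, 0.5, -0.2]
finger_gap: 84.9
gripper_force: 0.0
t: 4.92
tcp_pos: [594.1, 247.3, 22.7]
tool_rot: [3.14, -0.001, 1.571]
wrist_force: [0.2, -0.5, 7.5]
finger_gap: 33.0
gripper_force: 49.5
```

```bash
python3 -m jog '[{"claw":20,"tx":0,"ty":0,"tz":-0.4,"spin":0},{"claw":20,"tx":0,"ty":0,"tz":-0.8,"spin":0},{"claw":20,"tx":0,"ty":0,"tz":-0.8,"spin":0},{"claw":20,"tx":0,"ty":0,"tz":-0.8,"spin":0},{"claw":20,"tx":0,"ty":0,"tz":-0.8,"spin":0},{"claw":20,"tx":-0.5,"ty":-0.15,"tz":0,"spin":0},{"claw":20,"tx":-0.8,"ty":-0.25,"tz":0,"spin":0},{"claw":20,"tx":-0.8,"ty":-0.25,"tz":0,"spin":0},{"claw":20,"tx":-0.8,"ty":-0.25,"tz":0,"spin":0},{"claw":20,"tx":-0.8,"ty":-0.25,"tz":0,"spin":0}]' 60
python3 -m jog '[{"claw":20,"tx":-0.8,"ty":-0.25,"tz":0,"spin":0},{"claw":20,"tx":-0.8,"ty":-0.25,"tz":0,"spin":0},{"claw":20,"tx":-0.8,"ty":-0.25,"tz":0,"spin":0},{"claw":20,"tx":-0.8,"ty":-0.25,"tz":0,"spin":0},{"claw":20,"tx":-0.8,"ty":-0.25,"tz":0,"spin":0},{"claw":20,"tx":-0.8,"ty":-0.25,"tz":0,"spin":0},{"claw":20,"tx":-0.8,"ty":-0.25,"tz":0,"spin":0},{"claw":20,"tx":-0.8,"ty":-0.25,"tz":0,"spin":0},{"claw":20,"tx":-0.8,"ty":-0.25,"tz":0,"spin":0},{"claw":20,"tx":-0.8,"ty":-0.25,"tz":0,"spin":0}]'
python3 -m jog '[{"claw":20,"tx":-0.8,"ty":-0.25,"tz":0,"spin":0},{"claw":20,"tx":-0.8,"ty":-0.25,"tz":0,"spin":0},{"claw":20,"tx":-0.5,"ty":-0.15,"tz":0,"spin":0},{"claw":20,"tx":0,"ty":0,"tz":0,"spin":0},{"claw":20,"tx":0,"ty":0,"tz":0,"spin":0},{"claw":20,"tx":0,"ty":0,"tz":0,"spin":0}]'
```

```text
t: 5.75
tcp_pos: [557.8, 134.7, 130.0]
tool_rot: [3.142, -0.0, 1.571]
wrist_force: [0.5, 0.4, -1.4]
finger_gap: 32.6
gripper_force: 59.8
t: 6.58
tcp_pos: [482.9, -105.2, 130.0]
tool_rot: [3.141, -0.0, 1.57]
wrist_force: [-0.1, -0.9, -1.9]
finger_gap: 32.5
gripper_force: 59.8
t: 7.08
tcp_pos: [464.3, -166.2, 129.6]
tool_rot: [3.141, -0.001, 1.571]
wrist_force: [-0.3, 1.2, -1.6]
finger_gap: 32.8
gripper_force: 59.8
```

```bash
python3 -m jog '[{"claw":20,"tx":-0.38,"ty":-0.07,"tz":0,"spin":0},{"claw":20,"tx":0,"ty":0,"tz":0.8,"spin":0},{"claw":20,"tx":0,"ty":0,"tz":0.8,"spin":0},{"claw":20,"tx":0,"ty":0,"tz":0.6,"spin":0},{"claw":20,"tx":0,"ty":0,"tz":0.5,"spin":0},{"claw":20,"tx":0,"ty":0,"tz":0.4,"spin":0},{"claw":20,"tx":0,"ty":0,"tz":0.25,"spin":0},{"claw":20,"tx":0,"ty":0,"tz":0,"spin":0},{"claw":20,"tx":0,"ty":0,"tz":0,"spin":0},{"claw":20,"tx":0,"ty":0,"tz":0,"spin":0}]'
python3 - <<'E'
from h import *
f=grab_frame("side");cv2.imwrite("pics/p1.png",cv2.resize(f["pixels"][190:310,270:440,::-1],None,fx=4,fy=4))
E
```

```text
t: 7.92
tcp_pos: [462.3, -178.7, 29.2]
tool_rot: [3.141, 0.0, 1.571]
wrist_force: [0.6, -0.2, -1.7]
finger_gap: 32.2
gripper_force: 61.4
```

View pics/p1.png

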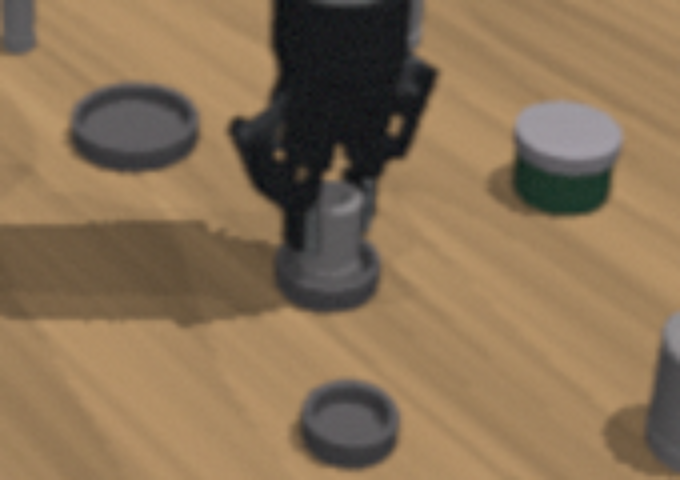

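The side crop shows socket b upright inside cup b (around crop pixel (335,235)), so I release it and go on to c.

```bash
python3 -m jog '[{"claw":60,"tx":0,"ty":0,"tz":0.03,"spin":0},{"claw":85,"tx":0,"ty":0,"tz":0,"spin":0},{"claw":85,"tx":0,"ty":0,"tz":0,"spin":0},{"claw":85,"tx":0,"ty":0,"tz":0,"spin":0},{"claw":85,"tx":0,"ty":0,"tz":0,"spin":0},{"claw":85,"tx":0,"ty":0,"tz":-0.4,"spin":0},{"claw":85,"tx":0,"ty":0,"tz":-0.8,"spin":0},{"claw":85,"tx":0,"ty":0,"tz":-0.8,"spin":0},{"claw":85,"tx":0,"ty":0,"tz":-0.8,"spin":0},{"claw":85,"tx":0,"ty":0,"tz":-0.8,"spin":0}]'
python3 -m jog '[{"claw":85,"tx":0.3,"ty":0.35,"tz":0,"spin":0},{"claw":85,"tx":0.62,"ty":0.7,"tz":0,"spin":0},{"claw":85,"tx":0.62,"ty":0.7,"tz":0,"spin":0},{"claw":85,"tx":0.62,"ty":0.7,"tz":0,"spin":0},{"claw":85,"tx":0.62,"ty":0.7,"tz":0,"spin":0},{"claw":85,"tx":0.62,"ty":0.7,"tz":0,"spin":0},{"claw":85,"tx":0.62,"ty":0.7,"tz":0,"spin":0},{"claw":85,"tx":0.62,"ty":0.7,"tz":0,"spin":0},{"claw":85,"tx":0.62,"ty":0.7,"tz":0,"spin":0},{"claw":85,"tx":0.62,"ty":0.7,"tz":0,"spin":0}]'
python3 -m jog '[{"claw":85,"tx":0.3,"ty":0.35,"tz":0,"spin":0},{"claw":85,"tx":0,"ty":0,"tz":0,"spin":0},{"claw":85,"tx":0,"ty":0,"tz":0,"spin":0},{"claw":85,"tx":0,"ty":0,"tz":0,"spin":0}]'
python3 - <<'E'
from h import *
fs=[grab_frame("top"),grab_frame("side")]
print(fit(fs,34,56,(462,-181),5))
for k in("socket_c",):print(k,fit(fs[1:],*D[k],X0[k]))
E
```

```text
t: 8.8
tcp_pos: [461.7, -178.6, 137.8]
tool_rot: [3.141, 0.0, 1.57]
wrist_force: [0.3, -0.5, -1.0]
finger_gap: 85.0
gripper_force: 0.0
t: 9.63
tcp_pos: [662.3, -0.6, 136.2]
tool_rot: [-3.141, -0.0, 1.571]
wrist_force: [0.2, -0.5, 0.1]
finger_gap: 84.7
gripper_force: 0.0
t: 9.97
tcp_pos: [671.0, 5.6, 135.9]
tool_rot: [-3.14, 0.001, 1.569]
wrist_force: [-1.1, -0.2, 0.3]
finger_gap: 85.0
gripper_force: 0.0
(array([ 459.5, -182.4]), array([ 1.6,  0.8, -0.3, -2.6]), [(457, 176), (672, 394)])
socket_c (array([680.,  15.]), array([-0.,  0.]), [(467, 400)])
```

```bash
python3 -m jog '[{"claw":85,"tx":0.17,"ty":0.19,"tz":0,"spin":0},{"claw":85,"tx":0,"ty":0,"tz":0.7,"spin":0},{"claw":85,"tx":0,"ty":0,"tz":0.7,"spin":0},{"claw":85,"tx":0,"ty":0,"tz":0.7,"spin":0},{"claw":85,"tx":0,"ty":0,"tz":0.6,"spin":0},{"claw":85,"tx":0,"ty":0,"tz":0.6,"spin":0},{"claw":85,"tx":0,"ty":0,"tz":0.45,"spin":0},{"claw":85,"tx":0,"ty":0,"tz":0,"spin":0},{"claw":85,"tx":0,"ty":0,"tz":0,"spin":0}]'
python3 -m jog '[{"claw":30,"tx":0,"ty":0,"tz":0,"spin":0},{"claw":30,"tx":0,"ty":0,"tz":0,"spin":0},{"claw":30,"tx":0,"ty":0,"tz":0,"spin":0},{"claw":30,"tx":0,"ty":0,"tz":0,"spin":0},{"claw":30,"tx":0,"ty":0,"tz":0,"spin":0},{"claw":30,"tx":0,"ty":0,"tz":0,"spin":0},{"claw":30,"tx":0,"ty":0,"tz":0,"spin":0}]' 70
```

```text
t: 10.82
tcp_pos: [677.4, 11.8, 23.1]
tool_rot: [-3.141, 0.0, 1.57]
wrist_force: [-0.1, -0.3, 0.9]
finger_gap: 84.7
gripper_force: 0.0
t: 11.4
tcp_pos: [678.3, 11.9, 24.8]
tool_rot: [3.14, -0.0, 1.57]
wrist_force: [-1.6, 0.2, 6.1]
finger_gap: 43.5
gripper_force: 71.4
```

```bash
python3 -m jog '[{"claw":30,"tx":0,"ty":0,"tz":-0.4,"spin":0},{"claw":30,"tx":0,"ty":0,"tz":-0.8,"spin":0},{"claw":30,"tx":0,"ty":0,"tz":-0.8,"spin":0},{"claw":30,"tx":0,"ty":0,"tz":-0.8,"spin":0},{"claw":30,"tx":0,"ty":0,"tz":-0.8,"spin":0},{"claw":30,"tx":0.3,"ty":-0.36,"tz":0,"spin":0},{"claw":30,"tx":0.6,"ty":-0.71,"tz":0,"spin":0},{"claw":30,"tx":0.6,"ty":-0.71,"tz":0,"spin":0},{"claw":30,"tx":0.6,"ty":-0.71,"tz":0,"spin":0},{"claw":30,"tx":0.6,"ty":-0.71,"tz":0,"spin":0}]' 80
python3 -m jog '[{"claw":30,"tx":0.6,"ty":-0.71,"tz":0,"spin":0},{"claw":30,"tx":0.6,"ty":-0.71,"tz":0,"spin":0},{"claw":30,"tx":0.6,"ty":-0.71,"tz":0,"spin":0},{"claw":30,"tx":0.6,"ty":-0.71,"tz":0,"spin":0},{"claw":30,"tx":0.6,"ty":-0.71,"tz":0,"spin":0},{"claw":30,"tx":0.6,"ty":-0.71,"tz":0,"spin":0},{"claw":30,"tx":0.6,"ty":-0.71,"tz":0,"spin":0},{"claw":30,"tx":0.6,"ty":-0.71,"tz":0,"spin":0},{"claw":30,"tx":0.6,"ty":-0.71,"tz":0,"spin":0},{"claw":30,"tx":0.3,"ty":-0.36,"tz":0,"spin":0}]'
python3 -m jog '[{"claw":30,"tx":0,"ty":0,"tz":0,"spin":0},{"claw":30,"tx":0,"ty":0,"tz":0,"spin":0},{"claw":30,"tx":0,"ty":0,"tz":0,"spin":0}]'
```

```text
t: 12.23
tcp_pos: [580.1, 93.6, 131.8]
tool_rot: [-3.141, -0.0, 1.57]
wrist_force: [-0.5, 1.3, -3.2]
finger_gap: 43.5
gripper_force: 82.4
t: 13.07
tcp_pos: [376.0, 266.1, 131.7]
tool_rot: [-3.14, -0.001, 1.574]
wrist_force: [-0.1, -0.1, -4.5]
finger_gap: 43.6
gripper_force: 82.5
t: 13.32
tcp_pos: [379.8, 263.5, 131.8]
tool_rot: [3.141, -0.0, 1.57]
wrist_force: [0.2, 0.1, -4.5]
finger_gap: 43.5
gripper_force: 82.5
```

```bash
python3 -m jog '[{"claw":30,"tx":0.21,"ty":-0.2,"tz":0,"spin":0},{"claw":30,"tx":0,"ty":0,"tz":0.8,"spin":0},{"claw":30,"tx":0,"ty":0,"tz":0.8,"spin":0},{"claw":30,"tx":0,"ty":0,"tz":0.6,"spin":0},{"claw":30,"tx":0,"ty":0,"tz":0.5,"spin":0},{"claw":30,"tx":0,"ty":0,"tz":0.4,"spin":0},{"claw":30,"tx":0,"ty":0,"tz":0.25,"spin":0},{"claw":30,"tx":0,"ty":0,"tz":0,"spin":0},{"claw":30,"tx":0,"ty":0,"tz":0,"spin":0},{"claw":30,"tx":0,"ty":0,"tz":0,"spin":0}]'
python3 - <<'E'
from h import *
f=grab_frame("side");cv2.imwrite("pics/p2.png",cv2.resize(f["pixels"][130:230,160:330,::-1],None,fx=4,fy=4))
E
```

```text
t: 14.15
tcp_pos: [373.9, 270.4, 31.3]
tool_rot: [3.141, -0.001, 1.57]
wrist_force: [0.2, 0.5, -3.4]
finger_gap: 43.9
gripper_force: 84.3
```

View pics/p2.png

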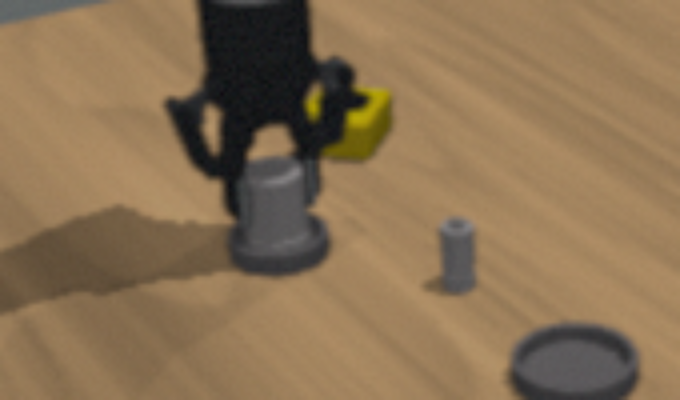

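Socket c stands centred in cup c (crop (275,215)). I release it and go to a.

```bash
python3 -m jog '[{"claw":60,"tx":0,"ty":0,"tz":0.04,"spin":0},{"claw":85,"tx":0,"ty":0,"tz":0,"spin":0},{"claw":85,"tx":0,"ty":0,"tz":0,"spin":0},{"claw":85,"tx":0,"ty":0,"tz":0,"spin":0},{"claw":85,"tx":0,"ty":0,"tz":0,"spin":0},{"claw":85,"tx":0,"ty":0,"tz":-0.4,"spin":0},{"claw":85,"tx":0,"ty":0,"tz":-0.8,"spin":0},{"claw":85,"tx":0,"ty":0,"tz":-0.8,"spin":0},{"claw":85,"tx":0,"ty":0,"tz":-0.8,"spin":0},{"claw":85,"tx":0,"ty":0,"tz":-0.8,"spin":0}]' 40
python3 -m jog '[{"claw":85,"tx":-0.3,"ty":0.2,"tz":0,"spin":0},{"claw":85,"tx":-0.66,"ty":0.46,"tz":0,"spin":0},{"claw":85,"tx":-0.66,"ty":0.46,"tz":0,"spin":0},{"claw":85,"tx":-0.66,"ty":0.46,"tz":0,"spin":0},{"claw":85,"tx":-0.66,"ty":0.46,"tz":0,"spin":0},{"claw":85,"tx":-0.66,"ty":0.46,"tz":0,"spin":0},{"claw":85,"tx":-0.3,"ty":0.2,"tz":0,"spin":0},{"claw":85,"tx":0,"ty":0,"tz":0,"spin":0},{"claw":85,"tx":0,"ty":0,"tz":0,"spin":0},{"claw":85,"tx":0,"ty":0,"tz":0,"spin":0}]'
```

```text
t: 15.03
tcp_pos: [373.1, 270.1, 138.8]
tool_rot: [-3.141, 0.0, 1.57]
wrist_force: [1.5, 0.1, 1.4]
finger_gap: 84.7
gripper_force: 0.0
t: 15.87
tcp_pos: [453.2, 154.6, 137.4]
tool_rot: [-3.141, -0.0, 1.572]
wrist_force: [0.7, 1.2, -0.3]
finger_gap: 84.9
gripper_force: 0.0
```

```bash
python3 -m jog '[{"claw":85,"tx":-0.04,"ty":0.06,"tz":0,"spin":0},{"claw":85,"tx":0,"ty":0,"tz":0.8,"spin":0},{"claw":85,"tx":0,"ty":0,"tz":0.8,"spin":0},{"claw":85,"tx":0,"ty":0,"tz":0.7,"spin":0},{"claw":85,"tx":0,"ty":0,"tz":0.6,"spin":0},{"claw":85,"tx":0,"ty":0,"tz":0.6,"spin":0},{"claw":70,"tx":0,"ty":0,"tz":0.45,"spin":0},{"claw":50,"tx":0,"ty":0,"tz":0,"spin":0},{"claw":40,"tx":0,"ty":0,"tz":0,"spin":0},{"claw":40,"tx":0,"ty":0,"tz":0,"spin":0}]'
python3 -m jog '[{"claw":30,"tx":0,"ty":0,"tz":0,"spin":0},{"claw":24,"tx":0,"ty":0,"tz":0,"spin":0},{"claw":18,"tx":0,"ty":0,"tz":0,"spin":0},{"claw":12,"tx":0,"ty":0,"tz":0,"spin":0},{"claw":12,"tx":0,"ty":0,"tz":0,"spin":0},{"claw":12,"tx":0,"ty":0,"tz":0,"spin":0}]' 40
```

```text
t: 16.7
tcp_pos: [456.3, 152.7, 19.9]
tool_rot: [3.141, -0.0, 1.571]
wrist_force: [0.5, 1.1, 0.4]
finger_gap: 40.5
gripper_force: 0.0
t: 17.2
tcp_pos: [456.4, 152.5, 20.1]
tool_rot: [3.141, -0.001, 1.571]
wrist_force: [-1.2, -0.1, 6.4]
finger_gap: 22.9
gripper_force: 38.9
```

```bash
python3 -m jog '[{"claw":12,"tx":0,"ty":0,"tz":-0.4,"spin":0},{"claw":12,"tx":0,"ty":0,"tz":-0.8,"spin":0},{"claw":12,"tx":0,"ty":0,"tz":-0.8,"spin":0},{"claw":12,"tx":0,"ty":0,"tz":-0.8,"spin":0},{"claw":12,"tx":0,"ty":0,"tz":-0.8,"spin":0},{"claw":12,"tx":-0.5,"ty":0,"tz":0,"spin":0},{"claw":12,"tx":-0.8,"ty":-0.05,"tz":0,"spin":0},{"claw":12,"tx":-0.8,"ty":-0.05,"tz":0,"spin":0},{"claw":12,"tx":-0.8,"ty":-0.05,"tz":0,"spin":0},{"claw":12,"tx":-0.8,"ty":-0.05,"tz":0,"spin":0}]' 50
python3 -m jog '[{"claw":12,"tx":-0.8,"ty":-0.1,"tz":0,"spin":0},{"claw":12,"tx":-0.8,"ty":-0.1,"tz":0,"spin":0},{"claw":12,"tx":-0.8,"ty":-0.1,"tz":0,"spin":0},{"claw":12,"tx":-0.8,"ty":-0.1,"tz":0,"spin":0},{"claw":12,"tx":-0.8,"ty":-0.1,"tz":0,"spin":0},{"claw":12,"tx":-0.8,"ty":-0.15,"tz":0,"spin":0},{"claw":12,"tx":-0.8,"ty":-0.2,"tz":0,"spin":0},{"claw":12,"tx":-0.8,"ty":-0.2,"tz":0,"spin":0},{"claw":12,"tx":-0.8,"ty":-0.2,"tz":0,"spin":0},{"claw":12,"tx":-0.8,"ty":-0.2,"tz":0,"spin":0}]'
python3 -m jog '[{"claw":12,"tx":-0.8,"ty":-0.2,"tz":0,"spin":0},{"claw":12,"tx":-0.8,"ty":-0.2,"tz":0,"spin":0},{"claw":12,"tx":-0.8,"ty":-0.2,"tz":0,"spin":0},{"claw":12,"tx":-0.4,"ty":0,"tz":0,"spin":0},{"claw":12,"tx":0,"ty":0,"tz":0,"spin":0},{"claw":12,"tx":0,"ty":0,"tz":0,"spin":0},{"claw":12,"tx":0,"ty":0,"tz":0,"spin":0}]'
```

```text
t: 18.03
tcp_pos: [449.8, 40.1, 127.7]
tool_rot: [3.141, -0.0, 1.571]
wrist_force: [0.9, -0.7, -1.2]
finger_gap: 22.5
gripper_force: 49.1
t: 18.87
tcp_pos: [406.0, -200.0, 127.6]
tool_rot: [3.141, -0.0, 1.571]
wrist_force: [0.3, -0.2, -1.3]
finger_gap: 22.2
gripper_force: 49.1
t: 19.45
tcp_pos: [388.8, -281.4, 127.1]
tool_rot: [-3.141, -0.001, 1.572]
wrist_force: [0.4, -0.6, -1.0]
finger_gap: 22.5
gripper_force: 49.1
```

```bash
python3 -m jog '[{"claw":12,"tx":-0.26,"ty":-0.03,"tz":0,"spin":0},{"claw":12,"tx":0,"ty":0,"tz":0.8,"spin":0},{"claw":12,"tx":0,"ty":0,"tz":0.8,"spin":0},{"claw":12,"tx":0,"ty":0,"tz":0.6,"spin":0},{"claw":12,"tx":0,"ty":0,"tz":0.5,"spin":0},{"claw":12,"tx":0,"ty":0,"tz":0.4,"spin":0},{"claw":12,"tx":0,"ty":0,"tz":0.25,"spin":0},{"claw":12,"tx":0,"ty":0,"tz":0,"spin":0},{"claw":12,"tx":0,"ty":0,"tz":0,"spin":0},{"claw":12,"tx":0,"ty":0,"tz":0,"spin":0}]'
python3 - <<'E'
from h import *
f=grab_frame("side");cv2.imwrite("pics/p3.png",cv2.resize(f["pixels"][220:330,280:450,::-1],None,fx=4,fy=4))
E
```

```text
t: 20.28
tcp_pos: [388.1, -290.8, 27.1]
tool_rot: [3.141, 0.0, 1.571]
wrist_force: [-0.1, -0.8, -1.3]
finger_gap: 22.7
gripper_force: 49.7
```

View pics/p3.png

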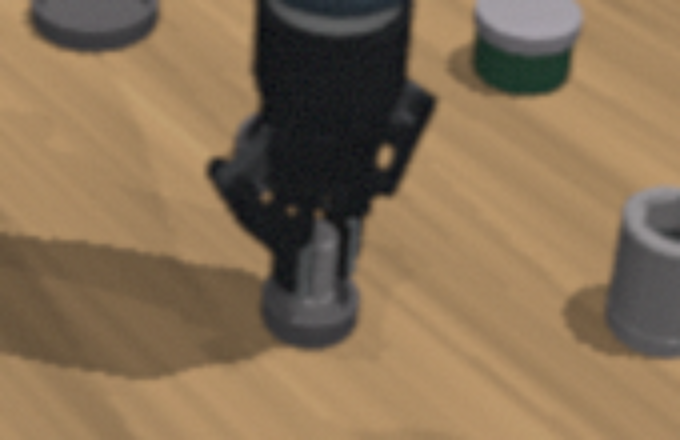

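Socket a is upright in cup a (crop (320,265)). I release it and go to d.

```bash
python3 -m jog '[{"claw":12,"tx":0.03,"ty":0,"tz":0.05,"spin":0},{"claw":30,"tx":0,"ty":0,"tz":0,"spin":0},{"claw":60,"tx":0,"ty":0,"tz":0,"spin":0},{"claw":85,"tx":0,"ty":0,"tz":0,"spin":0},{"claw":85,"tx":0,"ty":0,"tz":0,"spin":0},{"claw":85,"tx":0,"ty":0,"tz":-0.4,"spin":0},{"claw":85,"tx":0,"ty":0,"tz":-0.8,"spin":0},{"claw":85,"tx":0,"ty":0,"tz":-0.8,"spin":0},{"claw":85,"tx":0,"ty":0,"tz":-0.8,"spin":0},{"claw":85,"tx":0,"ty":0,"tz":-0.8,"spin":0}]'
python3 -m jog '[{"claw":85,"tx":-0.3,"ty":0.35,"tz":0,"spin":0},{"claw":85,"tx":-0.52,"ty":0.7,"tz":0,"spin":0},{"claw":85,"tx":-0.52,"ty":0.7,"tz":0,"spin":0},{"claw":85,"tx":-0.52,"ty":0.7,"tz":0,"spin":0},{"claw":85,"tx":-0.52,"ty":0.7,"tz":0,"spin":0},{"claw":85,"tx":-0.52,"ty":0.7,"tz":0,"spin":0},{"claw":85,"tx":-0.52,"ty":0.7,"tz":0,"spin":0},{"claw":85,"tx":-0.25,"ty":0.35,"tz":0,"spin":0},{"claw":85,"tx":0,"ty":0,"tz":0,"spin":0},{"claw":85,"tx":0,"ty":0,"tz":0,"spin":0}]'
python3 -m jog '[{"claw":85,"tx":0,"ty":0,"tz":0,"spin":0}]'
```

```text
t: 21.17
tcp_pos: [387.2, -289.9, 135.1]
tool_rot: [3.141, 0.0, 1.57]
wrist_force: [1.2, -0.9, -0.9]
finger_gap: 84.9
gripper_force: 0.0
t: 22.0
tcp_pos: [534.2, -400.1, 133.6]
tool_rot: [-3.141, 0.0, 1.57]
wrist_force: [-0.9, -0.3, 0.1]
finger_gap: 84.7
gripper_force: 0.0
t: 22.08
tcp_pos: [533.5, -399.5, 133.4]
tool_rot: [-3.141, -0.001, 1.57]
wrist_force: [-0.0, 0.7, 0.5]
finger_gap: 85.1
gripper_force: 0.0
```

Down to 24: 109 mm, which is 3.63 units.

```bash
python3 -m jog '[{"claw":85,"tx":0,"ty":0.03,"tz":0.6,"spin":0},{"claw":85,"tx":0,"ty":0,"tz":0.7,"spin":0},{"claw":85,"tx":0,"ty":0,"tz":0.7,"spin":0},{"claw":85,"tx":0,"ty":0,"tz":0.6,"spin":0},{"claw":85,"tx":0,"ty":0,"tz":0.6,"spin":0},{"claw":85,"tx":0,"ty":0,"tz":0.45,"spin":0},{"claw":85,"tx":0,"ty":0,"tz":0,"spin":0},{"claw":85,"tx":0,"ty":0,"tz":0,"spin":0}]'
python3 -m jog '[{"claw":70,"tx":0,"ty":0,"tz":0,"spin":0},{"claw":40,"tx":0,"ty":0,"tz":0,"spin":0},{"claw":40,"tx":0,"ty":0,"tz":0,"spin":0},{"claw":40,"tx":0,"ty":0,"tz":0,"spin":0},{"claw":40,"tx":0,"ty":0,"tz":0,"spin":0},{"claw":40,"tx":0,"ty":0,"tz":0,"spin":0},{"claw":40,"tx":0,"ty":0,"tz":0,"spin":0}]' 90
```

```text
t: 22.75
tcp_pos: [534.7, -399.5, 23.7]
tool_rot: [-3.141, -0.001, 1.57]
wrist_force: [-0.8, 0.7, 0.7]
finger_gap: 84.7
gripper_force: 0.0
t: 23.33
tcp_pos: [535.8, -400.8, 25.5]
tool_rot: [3.14, 0.001, 1.57]
wrist_force: [-1.7, 0.9, 7.2]
finger_gap: 54.2
gripper_force: 95.3
```

```bash
python3 -m jog '[{"claw":40,"tx":0,"ty":0,"tz":-0.4,"spin":0},{"claw":40,"tx":0,"ty":0,"tz":-0.8,"spin":0},{"claw":40,"tx":0,"ty":0,"tz":-0.8,"spin":0},{"claw":40,"tx":0,"ty":0,"tz":-0.8,"spin":0},{"claw":40,"tx":0,"ty":0,"tz":-0.8,"spin":0},{"claw":40,"tx":0.5,"ty":-0.15,"tz":0,"spin":0},{"claw":40,"tx":0.8,"ty":-0.15,"tz":0,"spin":0},{"claw":40,"tx":0.8,"ty":-0.15,"tz":0,"spin":0},{"claw":40,"tx":0.8,"ty":-0.15,"tz":0,"spin":0},{"claw":40,"tx":0.8,"ty":-0.15,"tz":0,"spin":0}]' 100
python3 -m jog '[{"claw":40,"tx":0.8,"ty":-0.15,"tz":0,"spin":0},{"claw":40,"tx":0.8,"ty":-0.15,"tz":0,"spin":0},{"claw":40,"tx":0.8,"ty":-0.15,"tz":0,"spin":0},{"claw":40,"tx":0.8,"ty":-0.15,"tz":0,"spin":0},{"claw":40,"tx":0.8,"ty":-0.15,"tz":0,"spin":0},{"claw":40,"tx":0.8,"ty":-0.15,"tz":0,"spin":0},{"claw":40,"tx":0.8,"ty":-0.15,"tz":0,"spin":0},{"claw":40,"tx":0.8,"ty":-0.15,"tz":0,"spin":0},{"claw":40,"tx":0.8,"ty":-0.15,"tz":0,"spin":0},{"claw":40,"tx":0.8,"ty":-0.15,"tz":0,"spin":0}]'
python3 -m jog '[{"claw":40,"tx":0.8,"ty":-0.15,"tz":0,"spin":0},{"claw":40,"tx":0.8,"ty":-0.15,"tz":0,"spin":0},{"claw":40,"tx":0.4,"ty":-0.1,"tz":0,"spin":0},{"claw":40,"tx":0,"ty":0,"tz":0,"spin":0},{"claw":40,"tx":0,"ty":0,"tz":0,"spin":0},{"claw":40,"tx":0,"ty":0,"tz":0,"spin":0}]'
```

```text
t: 24.17
tcp_pos: [511.9, -287.3, 131.9]
tool_rot: [-3.141, -0.001, 1.57]
wrist_force: [1.4, -0.1, -5.9]
finger_gap: 54.6
gripper_force: 106.9
t: 25.0
tcp_pos: [467.1, -47.8, 132.2]
tool_rot: [-3.141, -0.0, 1.57]
wrist_force: [0.4, 0.7, -4.9]
finger_gap: 54.1
gripper_force: 106.9
t: 25.5
tcp_pos: [456.0, 10.2, 132.0]
tool_rot: [3.141, 0.0, 1.57]
wrist_force: [-0.1, -0.5, -7.1]
finger_gap: 54.2
gripper_force: 106.9
```

Place height is about 31.5: 100.5 mm, which is 3.35 units.

```bash
python3 -m jog '[{"claw":40,"tx":-0.03,"ty":0,"tz":0.4,"spin":0},{"claw":40,"tx":0,"ty":0,"tz":0.7,"spin":0},{"claw":40,"tx":0,"ty":0,"tz":0.7,"spin":0},{"claw":40,"tx":0,"ty":0,"tz":0.6,"spin":0},{"claw":40,"tx":0,"ty":0,"tz":0.4,"spin":0},{"claw":40,"tx":0,"ty":0,"tz":0.3,"spin":0},{"claw":40,"tx":0,"ty":0,"tz":0.25,"spin":0},{"claw":40,"tx":0,"ty":0,"tz":0,"spin":0},{"claw":40,"tx":0,"ty":0,"tz":0,"spin":0},{"claw":40,"tx":0,"ty":0,"tz":0,"spin":0}]'
python3 - <<'E'
from h import *
f=grab_frame("side");cv2.imwrite("pics/p4.png",cv2.resize(f["pixels"][140:320,220:390,::-1],None,fx=3.3,fy=3.3))
E
```

```text
t: 26.33
tcp_pos: [456.5, 9.8, 31.5]
tool_rot: [3.141, 0.0, 1.57]
wrist_force: [0.0, 0.4, -6.8]
finger_gap: 54.2
gripper_force: 107.1
```

View pics/p4.png

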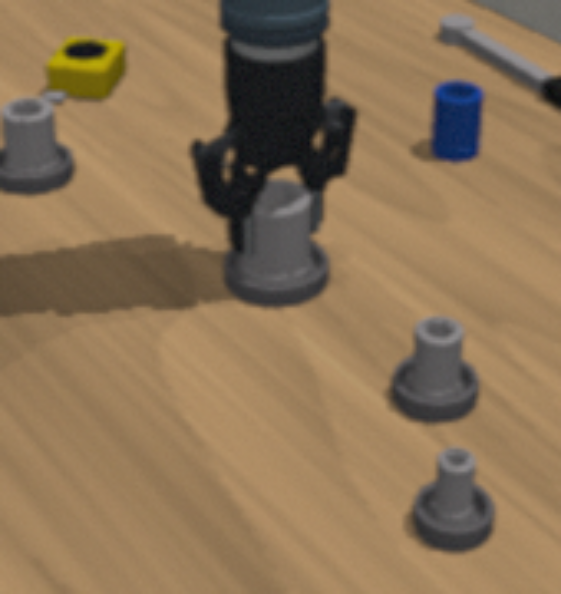

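All four sockets sit in their cups: d held at (275,225), c (30,140), b (437,350), a (455,480). I release d, rise and check.

```bash
python3 -m jog '[{"claw":40,"tx":0,"ty":0,"tz":0.03,"spin":0},{"claw":70,"tx":0,"ty":0,"tz":0,"spin":0},{"claw":85,"tx":0,"ty":0,"tz":0,"spin":0},{"claw":85,"tx":0,"ty":0,"tz":0,"spin":0},{"claw":85,"tx":0,"ty":0,"tz":0,"spin":0},{"claw":85,"tx":0,"ty":0,"tz":-0.4,"spin":0},{"claw":85,"tx":0,"ty":0,"tz":-0.8,"spin":0},{"claw":85,"tx":0,"ty":0,"tz":-0.8,"spin":0},{"claw":85,"tx":0,"ty":0,"tz":-0.8,"spin":0},{"claw":85,"tx":0,"ty":0,"tz":-0.8,"spin":0}]'
python3 -m jog '[{"claw":85,"tx":0,"ty":0.7,"tz":-0.8,"spin":0},{"claw":85,"tx":0,"ty":0.9,"tz":-0.8,"spin":0},{"claw":85,"tx":0,"ty":0.9,"tz":-0.5,"spin":0},{"claw":85,"tx":0,"ty":0.9,"tz":0,"spin":0},{"claw":85,"tx":0,"ty":0.9,"tz":0,"spin":0},{"claw":85,"tx":0,"ty":0.9,"tz":0,"spin":0},{"claw":85,"tx":0,"ty":0.5,"tz":0,"spin":0},{"claw":85,"tx":0,"ty":0,"tz":0,"spin":0},{"claw":85,"tx":0,"ty":0,"tz":0,"spin":0},{"claw":85,"tx":0,"ty":0,"tz":0,"spin":0}]'
python3 - <<'E'
from h import *
g=grab_frame("side")["pixels"]; t=grab_frame("top")["pixels"]
a=cv2.resize(g[140:320,200:390,::-1],(633,600))
cv2.imwrite("pics/side5.png",a);cv2.imwrite("pics/top5.png",cv2.resize(t[110:280,150:500,::-1],None,fx=2.28,fy=2.28))
E
```

```text
t: 27.22
tcp_pos: [455.8, 10.1, 139.5]
tool_rot: [3.141, 0.0, 1.57]
wrist_force: [-0.6, -0.4, 0.3]
finger_gap: 85.0
gripper_force: 0.0
t: 28.05
tcp_pos: [625.8, 9.9, 201.1]
tool_rot: [-3.14, 0.0, 1.57]
wrist_force: [0.0, 0.3, -1.0]
finger_gap: 85.0
gripper_force: 0.0
```

View pics/side5.png

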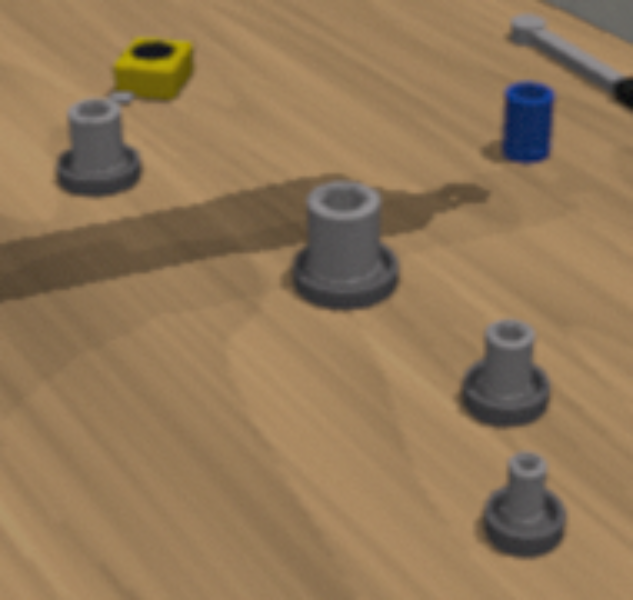

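View pics/top5.png

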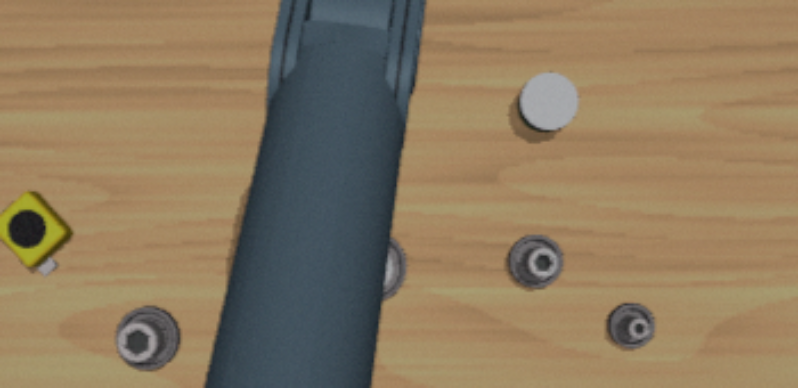

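Both views show all four sockets upright inside their own cups, with the tin and tape where they were.

```bash
python3 -c "
from plant import *
print(close_job())"
```

```text
the job is handed in; nothing more can be done
None
```

All four sockets stand upright in the cups of their own size, the tin and tape measure look unmoved in the last pictures, and the job was handed in at about 28 s; no verdict was returned.

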